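# Balance the blank on the bowl lathe: find its heavy side and hold it down

## Robot

A 7-joint arm with a two-finger parallel gripper is mounted at the origin on a cart in front of the work surface, level with it; the furniture and walls round the work are solid. World frame = base frame: x ahead of the robot, y to its left, z up, the work surface at z = 0. Lengths are in m, angles in degrees, forces in N, time in s.
With the tool pointing down it reaches from about 0.4 to 0.85 m from the base axis. Payload 6.9 kg.
Tool frame: the origin (TCP) lies midway between the tips of the shut fingers; the grasp point (between the pads) lies 19 mm behind it (grip_depth is the distance from the TCP to the grasp point, in m); z points along the fingers, y is the line along which they close (so a half turn about z gives the same grasp; the last joint's range is limited). The gripper opens to 85 mm and grips with 20 to 120 N. Pads are 22 mm wide; open, the fingers measure 114 mm over their backs; the gripper's body (76 mm by 85 mm) begins 54 mm behind the grasp point. The pads swing forward as they close: fully open they stand 13 mm farther back than shut.
Start: joints at [-70.331, 29.078, -13.613, 85.955, 7.202, 65.827, -8.869], TCP at [0.147, 0.607, 0.231] pointing down, gripper open.
Joint ranges: [-176.47, 176.47], [-13.61, 117.27], [-81.72, 77.17], [0.22, 143.17], [-87.28, 267.28], [10, 112.55], [-165.47, 165.47]. Speed limits (degrees/s): [136.94, 136.94, 180, 180, 180, 180, 180].

## Interface

Orientations are given as a 3x3 rotation matrix whose columns are the frame's x, y, z axes.
In Python, from workcell import read_state, capture, close_job, grip_depth gives the robot as it stands.
- The arm moves only by the shell command python3 -m crank 'ROWS' [OPENING] [FORCE]. ROWS is JSON, one flat list of numbers, 4 for each row, row after row: the shift along the world's x, y, z in cm, then the turn about the world's z in degrees. In form: [x, y, z, turn, x, y, z, turn, ...]. A call has exactly 8 rows; each row is the pose to reach, as a shift and turn from the pose commanded when the call began; what a row does not reach only later rows make up. A row lasts 1/10 s, in which the tool goes at most 50 mm and 8.59 degrees, less where a joint would pass 70% of its speed; a pose out of reach is approached as far as the arm can. A call with a gripper value outside its range is refused whole. OPENING is the finger opening in cm, from 0 to 8.54, set as the call begins (- or left out, the last holds). The fingers move at their own pace and stop on an object; FORCE is the grip in N (left out, the last holds). Time passes only in rows, so rows that repeat a pose let the fingers close, or fill a call up. It gives the time, the measured TCP pose, the force, the opening and the grip force at its end, in the units of the state.
- read_state(): the state, without advancing time (a new reading comes with each control period).
- capture(name): name is "scene" or "top" or "wrist"; returns a dict with "color" (420x560x3 uint8, red, green, blue), "depth" (420x560 float32, m along the optical axis (not along the pixel's ray), 0 where there is no reading), "vfov" (degrees; the focal length in pixels is half the picture's height over the tangent of half this angle, whatever the lens; pixels are square), "cx", "cy" (the principal point, pixels), "k1" (the pictures are not rectified: a ray, as slopes to the right and down, at radius r is drawn at 1 + k1 r^2 times it, then the intrinsics apply), "pose" (4x4, takes a point from camera to world coordinates). Camera axes: x right, y down, z forward; pixel columns grow to the right and rows downward; lengths in m; the calibration is good to about 2 mm. A picture is of the moment at which its call begins.
- close_job(): hands the job in; it is judged then, once.
The state is a dict: "time": time; "joint_pos": joint angles; "joint_vel": joint speeds; "joint_torque": joint torques, N m; "ee_pos": TCP position; "tool_rot": TCP orientation; "force": force on the tool from outside, world axes, zero at the start; "wrist_torque": the same for the moment, N m; "grip_width": opening from 0.0 (shut) to 1.0 (fully open); "finger_force": force on a finger pad.
Only numpy, scipy, OpenCV 4.12 (cv2) and the standard library are available. Lean on these libraries where they do the work, as an engineer would, in place of code of your own. Each camera call takes 0.05 s, during which the arm holds its last target. There are 200 camera calls.

## Task

The headstock of the small bowl lathe is still swung out from mounting the wooden blank. Swing it back (the upright black handle is there for that) until its index plunger clicks home, with the blank facing the tool rest. Then turn the spindle with the hand crank to feel which side of the blank is heavy, bring that side straight down and finish holding the crank grip there, gripped and still, so that I can fix a counterweight opposite; leave the loose things on the bench where they are.

Things in the scene. Friction and masses are not known exactly. Their poses are not given: they have to be found in the camera images.
- bowl_lathe: the lathe's fixed base: green foot 200 x 190 mm under a square steel index plate, with an arm to its own -y side carrying the tool rest. Origin on the bench under the headstock's swivel axis; z up. Each time it stands in another place and yaw. With the headstock in line the spindle lies along this y axis, 125 mm above the bench, crank at +y, blank at -y
- headstock (a joint): swivel angle of the headstock about the vertical through the base's origin, rad: 0 in line (the detent); positive swung out, that is turned clockwise seen from above, the blank coming to the base's -x side. Starts at 0.8 to 1.35, can turn from -0.35 to 1.55, so also past the detent. It drags with about 0.4 N m and stays where it is left
- swing_handle (a point): middle of the upright black handle by which the headstock is swung: round, 22 mm thick, free from 120 to 176 mm above the bench (this point at 158 mm), 98 mm from the swivel axis; in line it stands on the base's -x side. The blank's rim, up to 195 mm high, is 70 mm or more beside it
- index_slot (a point): outer end of the 10 mm slot milled in the steel index plate, on the base's -x side, 45 mm above the bench. A sprung plunger ball on the headstock, below the swing handle's bracket, drops into it in line: it pulls in from about 0.07 rad either side and holds against about 2 N m
- spindle (a joint): turn of the spindle with blank, faceplate and crank, rad, endless. 0 with the crank handle straight up; positive takes the handle from up towards the base's +x side (headstock in line). It starts anywhere. The bearings drag with 0.26 N m (about 4.7 N at the crank), so that the spindle stays wherever it is left
- crank_grip: black revolving grip of the hand crank, 22 mm thick, 68 mm long, level and parallel to the spindle. Origin on its axis, 36 mm from the end next to the crank arm; its y axis points along it away from the headstock (it spins freely on its pin: x and z mean nothing). It circles the spindle axis at 55 mm radius, 140 mm from the swivel axis. The crank itself is balanced
- blank_middle (a point): middle of the turning blank, on the spindle axis: wood, 140 mm across, 48 mm thick, screwed to the faceplate, 101 mm from the swivel axis. One side of it is denser inside, which cannot be seen, at another angle to the crank each time. That weight pulls the spindle round with 0.17 to 0.22 N m when level (3 to 4 N at the crank): cranking is hard where it rises, easy where it sinks
- wood_rib: loose bystander: flat oval wooden rib 38 x 89 x 8 mm lying at the left
- pigment_jar: loose bystander: glass jar with a black lid, 51 mm across, 63 mm high, at the left behind
- carved_disc_0: loose bystander: carved clay disc 35 mm across, 10 mm high, at the right
- carved_disc_4: loose bystander: carved clay disc 39 mm across, 12 mm high, at the right
- shell_bead: loose bystander: pale rounded shell bead, 28 x 34 x 22 mm, at the right
- egg_stone: loose bystander: smooth red-brown stone, 34 x 44 x 26 mm, behind at the left
- stay_pole: upright pole from floor to ceiling, 31 mm thick, in front of the bench at the right, between the robot's start and the lathe; its axis is 46 mm to the -y side of this origin (which lies on the floor). Two motors hang beside it, from about 0.5 m above the bench upwards: draw the arm in when passing

How it is judged:
By the outcome, as a careful person would: the job done as asked, in the order asked, and still so for the second after the job is handed in, while the arm keeps its last pose, push and grip.
It also fails if it takes over 72 s, if anything falls off the work surface, if the arm or the gripper's body presses on something with over 40 N, if the wrist force passes 120 N, or if a joint passes its speed limit or range.

## Working session

There is one attempt and no reset: what is moved stays moved. The work goes in short steps, Python scripts to look and compute and a shell command to move; the robot and the scene stay as the last step left them, time stands still between calls to the robot, and variables do not carry over. Pictures are saved under pics/ and viewed, at most 10 in all, crops included, and the job is handed in when it is done.

```bash
ls; mkdir -p pics
cat > h.py <<'E'
import numpy as np, cv2
from workcell import read_state, capture, close_job, grip_depth
def cam(name, save=None):
    c=capture(name)
    if save: cv2.imwrite('pics/'+save, c['color'][:,:,::-1])
    return c
def f(c): return c['color'].shape[0]/2/np.tan(np.radians(c['vfov']/2))
def K(c): return np.array([[f(c),0,c['cx']],[0,f(c),c['cy']],[0,0,1.]])
def slopes(c,uv):
    uv=np.atleast_2d(np.float64(uv)); d=(uv-[c['cx'],c['cy']])/f(c); s=d.copy()
    for _ in range(20): s=d/(1+c['k1']*(s**2).sum(1,keepdims=True))
    return s
def onplane(c,uv,z):
    s=slopes(c,uv); r=np.c_[s,np.ones(len(s))]@c['pose'][:3,:3].T; o=c['pose'][:3,3]
    return o+r*((z-o[2])/r[:,2])[:,None]
def cloud(c):
    h,w=c['depth'].shape; v,u=np.mgrid[:h,:w]
    s=slopes(c,np.c_[u.ravel(),v.ravel()]); d=c['depth'].ravel()[:,None]
    p=np.c_[s,np.ones(len(s))]*d
    return (p@c['pose'][:3,:3].T+c['pose'][:3,3]).reshape(h,w,3)
E
python3 - <<'E'
from h import *
for n in('scene','top','wrist'):
    c=cam(n,n+'0.png'); np.save(n+'0.npy',c,allow_pickle=True)
    print(n,c['pose'].round(3).tolist(),c['vfov'],c['k1'])
s=read_state(); print(s['time'],s['ee_pos'],s['tool_rot'],s['force'],grip_depth() if callable(grip_depth) else grip_depth)
a=[cv2.imread('pics/scene0.png'),cv2.imread('pics/top0.png')]
E
```

```text
pics
scene [[-0.925, -0.297, 0.236, 0.063], [-0.379, 0.727, -0.572, 1.131], [-0.002, -0.619, -0.786, 1.306], [0.0, 0.0, 0.0, 1.0]] 46.46070403874712 -0.14829663514436087
top [[-0.008, -0.997, 0.073, 0.41], [-1.0, 0.009, 0.007, 0.004], [-0.008, -0.073, -0.997, 1.358], [0.0, 0.0, 0.0, 1.0]] 56.66264417071241 -0.008106772696739827
wrist [[0.235, 0.92, 0.314, 0.066], [0.972, -0.222, -0.077, 0.626], [-0.001, 0.323, -0.946, 0.374], [0.0, 0.0, 0.0, 1.0]] 58.09036358975538 -0.0935283369658664
0.15 [0.14721522 0.60704535 0.23064409] [[-9.71861382e-01  2.35553355e-01 -2.64584957e-04]
 [ 2.35553499e-01  9.71860507e-01 -1.30546741e-03]
 [-5.03675581e-05 -1.33105727e-03 -9.99999113e-01]] [0.53405935 0.40575665 1.07708711] 0.0187
```

View pics/top0.png

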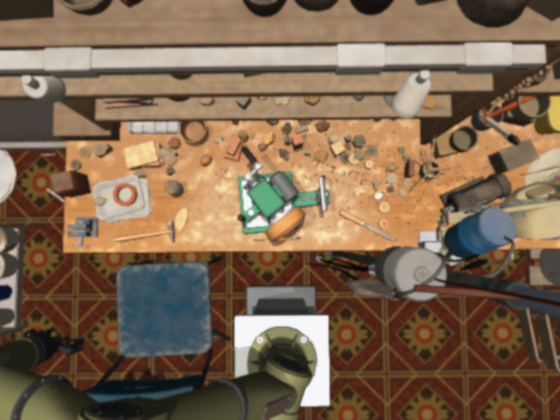

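View pics/scene0.png

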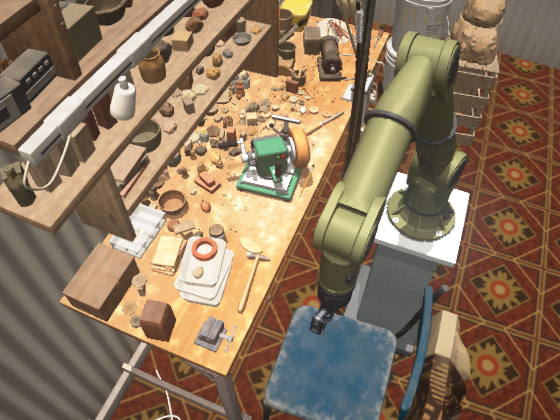

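Run:
```python
from h import *
c=np.load('top0.npy',allow_pickle=True).item()
s=np.load('scene0.npy',allow_pickle=True).item()
a=cv2.resize(c['color'][130:260,220:350],None,fx=4,fy=4,interpolation=cv2.INTER_CUBIC)
b=cv2.resize(s['color'][95:215,220:340],None,fx=4.333,fy=4.333,interpolation=cv2.INTER_CUBIC)
b=cv2.resize(b,(280,280)) if 0 else b
cv2.imwrite('pics/crop1.png',cv2.resize(np.hstack([a,b]),(800,400))[:,:,::-1])
P=cloud(c); 
hsv=cv2.cvtColor(c['color'],cv2.COLOR_RGB2HSV)
m=(hsv[...,0]>60)&(hsv[...,0]<95)&(hsv[...,1]>90)
m[:130]=0;m[260:]=0;m[:,:220]=0;m[:,350:]=0
z=P[...,2]
print('depth valid',(c['depth'][130:260,220:350]>0).mean())
for lo,hi in((-.01,.012),(.012,.03),(.03,.06),(.06,.12),(.12,.25)):
    q=P[m&(z>lo)&(z<hi)]; print(lo,hi,len(q), q.mean(0).round(3) if len(q) else '')
# colored boxes
for r,cc in ((200,175),(225,243),(180,240),(200,323),(165,252),(200,267),(225,285),(185,285)):
    print(cc,r,P[r,cc].round(3),c['color'][r,cc])
```

```text
depth valid 0.9956804733727811
-0.01 0.012 0 
0.012 0.03 242 [ 0.534 -0.004  0.027]
0.03 0.06 107 [ 0.54  -0.004  0.032]
0.06 0.12 84 [0.505 0.088 0.103]
0.12 0.25 774 [0.537 0.044 0.16 ]
175 200 [ 0.55   0.369 -0.   ] [212 148  89]
243 225 [0.459 0.128 0.03 ] [ 74 105  79]
240 180 [0.615 0.138 0.026] [111 165 133]
323 200 [ 0.532 -0.134  0.135] [217 216 212]
252 165 [0.671 0.098 0.005] [107  88  72]
267 200 [0.531 0.041 0.161] [ 98 174 130]
285 225 [ 0.452 -0.013  0.196] [246 179 102]
285 185 [ 0.581 -0.015  0.133] [131 131 128]
```

View pics/crop1.png

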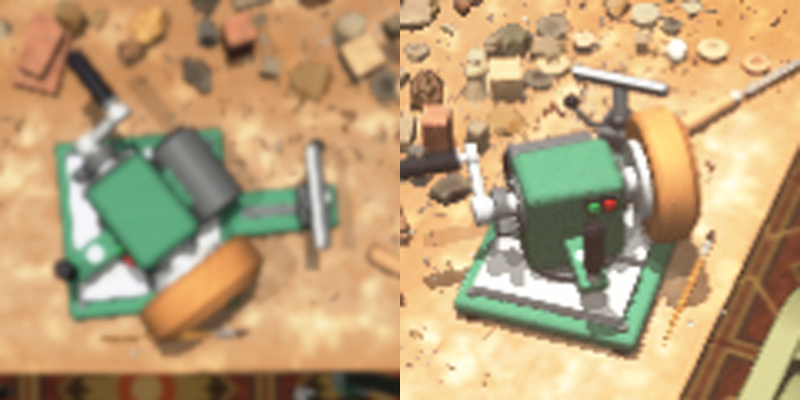

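```bash
cat > loc.py <<'E'
from h import *
def locate(pref=None):
    O=[];Hd=[]
    for n in('top','scene'):
        c=np.load(n+'0.npy',allow_pickle=True).item() if pref is None else cam(n)
        P=cloud(c); hsv=cv2.cvtColor(c['color'],cv2.COLOR_RGB2HSV); x,y,z=P[...,0],P[...,1],P[...,2]
        box=(x>.3)&(x<.75)&(y>-.25)&(y<.35)
        o=P[box&(z>.07)&(z<.22)&(hsv[...,0]<22)&(hsv[...,1]>110)]; O.append(o)
        k=P[box&(z>.1)&(z<.2)&(hsv[...,2]<70)]; Hd.append(k)
        print(n,len(o),o.mean(0).round(3),o.min(0).round(3),o.max(0).round(3))
        # black clusters
        m=(box&(z>.08)&(z<.22)&(hsv[...,2]<75)).astype(np.uint8)
        nn,l,st,ce=cv2.connectedComponentsWithStats(m)
        for i in range(1,nn):
            if st[i,4]>5:
                q=P[l==i]; print('  black',st[i,4],ce[i].round(1),np.median(q,0).round(3),q.min(0).round(3),q.max(0).round(3))
    return O
E
python3 - <<'E'
from loc import *
locate()
c=np.load('top0.npy',allow_pickle=True).item()
print(onplane(c,[(238.5,177.1),(292.1,172.2),(244.4,233.3)],.028).round(3))
print('handle',onplane(c,[(241.5,217.7)],.176).round(3))
E
```

```text
top 798 [ 0.478 -0.025  0.169] [ 0.313 -0.205  0.07 ] [0.75  0.121 0.218]
  black 89 [248.5 154.6] [0.671 0.096 0.172] [0.646 0.077 0.166] [0.696 0.118 0.178]
  black 7 [293.  196.7] [ 0.547 -0.041  0.108] [ 0.539 -0.05   0.087] [ 0.554 -0.031  0.119]
  black 6 [284.3 200.2] [ 0.534 -0.013  0.114] [ 0.529 -0.018  0.109] [ 0.542 -0.009  0.119]
  black 28 [242.  218.2] [0.475 0.117 0.175] [0.468 0.113 0.101] [0.484 0.126 0.18 ]
  black 35 [346.3 266.7] [ 0.325 -0.199  0.157] [ 0.317 -0.205  0.087] [ 0.331 -0.196  0.218]
  black 20 [339.3 269.3] [ 0.317 -0.178  0.151] [ 0.313 -0.184  0.086] [ 0.32  -0.177  0.214]
scene 678 [ 0.443 -0.006  0.154] [ 0.309 -0.21   0.07 ] [0.749 0.118 0.219]
  black 116 [352.3 119.8] [ 0.316 -0.184  0.156] [ 0.308 -0.21   0.082] [ 0.328 -0.172  0.219]
  black 8 [251.5 145. ] [0.618 0.019 0.106] [0.612 0.014 0.097] [0.623 0.027 0.114]
  black 37 [227.3 145.7] [0.667 0.106 0.161] [0.639 0.087 0.154] [0.694 0.121 0.166]
  black 30 [279.5 156.8] [0.495 0.065 0.132] [0.476 0.047 0.116] [0.508 0.074 0.151]
  black 6 [256.8 164.8] [0.566 0.09  0.093] [0.56  0.085 0.082] [0.569 0.102 0.117]
  black 71 [278.2 169.7] [0.47  0.131 0.147] [0.465 0.115 0.116] [0.482 0.14  0.176]
[[ 0.625  0.143  0.028]
 [ 0.64  -0.042  0.028]
 [ 0.431  0.123  0.028]]
handle [[0.476 0.119 0.176]]
```

```bash
python3 -m crank '[2,-2,1,-5, 4.5,-5.5,2,-10, 7,-9,3,-15, 9.5,-12.5,3,-20, 12,-16,3,-25, 14.5,-19.5,3,-30, 17,-23,3,-34, 19,-26.5,3,-38]' 8.54
python3 - <<'E'
from h import *
s=read_state();print(s['joint_pos'])
cam('scene','scene1.png')
E
```

```text
time: 0.95
ee_pos: [0.3384, 0.3406, 0.2612]
tool_rot: [[-0.618, 0.786, 0.0], [0.786, 0.618, -0.0], [-0.0, 0.0, -1.0]]
force: [0.9, -0.4, 0.4]
grip_width: 1.0
finger_force: 0.0
[-47.56681181  14.4475411   -0.71181887 104.19648759   0.21766008
  61.35478829 -10.19743731]
```

View pics/scene1.png

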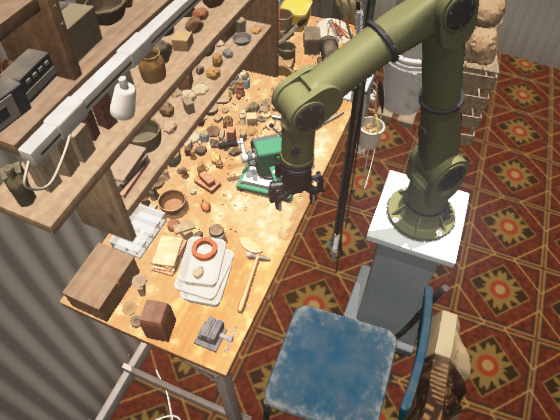

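```bash
python3 -m crank '[2,-3,0,0, 4,-6.5,0,0, 6,-10,0,0, 8.3,-13.5,0,0, 10.5,-17,0,0, 12.5,-20,0,0, 13.6,-22,0,0, 13.6,-22,0,0]' 5.5
python3 - <<'E'
from h import *
s=read_state();print(s['joint_pos'])
c=cam('wrist','w1.png'); P=cloud(c); hsv=cv2.cvtColor(c['color'],cv2.COLOR_RGB2HSV)
x,y,z=P[...,0],P[...,1],P[...,2]
m=((hsv[...,2]<75)&(z>.1)&(z<.182)&(np.hypot(x-.474,y-.12)<.05)).astype(np.uint8)
nn,l,st,ce=cv2.connectedComponentsWithStats(m)
for i in range(1,nn):
    if st[i,4]>20:
        q=P[l==i]; print(st[i],ce[i],np.median(q,0).round(3),q.min(0).round(3),q.max(0).round(3))
        t=q[q[:,2]>.172]; print(len(t), t.mean(0).round(4) if len(t) else '')
E
```

```text
time: 1.8
ee_pos: [0.4746, 0.1189, 0.2611]
tool_rot: [[-0.617, 0.787, 0.0], [0.787, 0.617, -0.002], [-0.002, -0.001, -1.0]]
force: [-0.7, 0.7, -0.2]
grip_width: 0.646
finger_force: 0.0
[-22.53143425  15.40464826   7.27727269 103.08841441  -2.07763289
  61.65297046  23.53548905]
[ 271  182   32   51 1291] [285.80092951 207.85205267] [0.475 0.126 0.173] [0.468 0.091 0.1  ] [0.49  0.133 0.178]
683 [0.478  0.1234 0.1758]
```

View pics/w1.png

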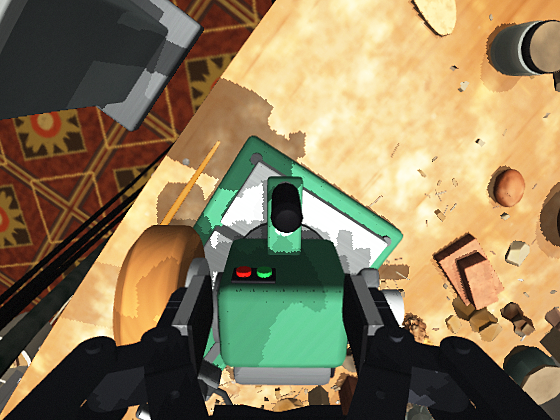

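```bash
python3 -m crank '[0.3,0.4,-3,0, 0.3,0.4,-7,0, 0.3,0.4,-10,0, 0.3,0.4,-12,0, 0.3,0.4,-12.3,0, 0.3,0.4,-12.3,0, 0.3,0.4,-12.3,0, 0.3,0.4,-12.3,0]' 5 && python3 -m crank '[0,0,0,0, 0,0,0,0, 0,0,0,0, 0,0,0,0, 0,0,0,0, 0,0,0,0, 0,0,0,0, 0,0,0,0]' 1.0 25
```

```text
time: 2.65
ee_pos: [0.4769, 0.1269, 0.1395]
tool_rot: [[-0.621, 0.784, 0.002], [0.784, 0.621, 0.001], [-0.001, 0.002, -1.0]]
force: [-0.9, -0.3, 0.5]
grip_width: 0.584
finger_force: 0.0
time: 3.45
ee_pos: [0.4764, 0.1264, 0.139]
tool_rot: [[-0.621, 0.784, 0.001], [0.784, 0.621, 0.0], [-0.0, 0.001, -1.0]]
force: [-1.7, -0.5, 6.2]
grip_width: 0.249
finger_force: 24.5
```

```bash
python3 -m crank '[-0.35,-0.28,0,2.5, -0.7,-0.56,0,5, -1.03,-0.87,0,7.5, -1.35,-1.18,0,10, -1.65,-1.52,0,12.5, -1.94,-1.85,0,15, -2.21,-2.2,0,17.5, -2.47,-2.57,0,20]'
```

```text
time: 4.25
ee_pos: [0.4572, 0.1057, 0.139]
tool_rot: [[-0.854, 0.52, 0.011], [0.52, 0.854, 0.007], [-0.006, 0.012, -1.0]]
force: [16.2, 15.6, -17.0]
grip_width: 0.243
finger_force: 25.3
```

```bash
python3 -m crank '[0,0,0,0, 0,0,0,0, 0,0,0,0, 0,0,0,0, 0,0,0,0, 0,0,0,0, 0,0,0,0, 0,0,0,0]'
python3 - <<'E'
from h import *
s=read_state();print(s['wrist_torque'],s['joint_pos'])
c=cam('wrist','w2.png')
E
```

```text
time: 5.05
ee_pos: [0.4544, 0.1023, 0.139]
tool_rot: [[-0.852, 0.523, 0.006], [0.523, 0.852, 0.002], [-0.004, 0.005, -1.0]]
force: [6.9, 4.6, -4.2]
grip_width: 0.241
finger_force: 25.5
[ 0.75860917 -1.29160672  0.34038926] [-16.14205848  21.14321378   0.63298805 117.08113019  -0.39144171
  41.43025825  43.22086814]
```

View pics/w2.png

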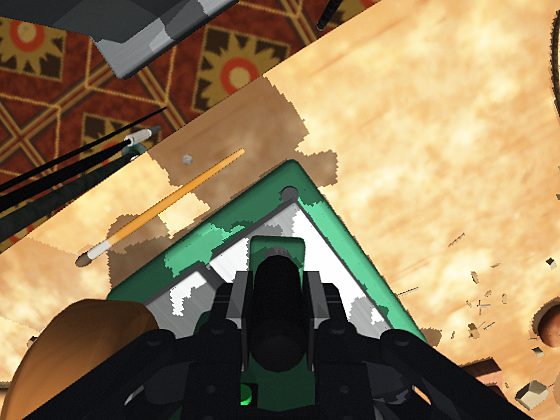

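```bash
python3 -m crank '[-0.24,-0.38,0,2.5, -0.47,-0.76,0,5, -0.68,-1.16,0,7.5, -0.86,-1.57,0,10, -1.04,-1.99,0,12.5, -1.19,-2.4,0,15, -1.33,-2.83,0,17.5, -1.45,-3.27,0,20]';  python3 -m crank '[0,0,0,0, 0,0,0,0, 0,0,0,0, 0,0,0,0, 0,0,0,0, 0,0,0,0, 0,0,0,0, 0,0,0,0]'
python3 - <<'E'
from h import *
s=read_state();print(s['wrist_torque'],s['joint_pos'])
E
```

```text
time: 5.9
ee_pos: [0.4412, 0.0739, 0.139]
tool_rot: [[-0.981, 0.196, 0.008], [0.196, 0.981, 0.008], [-0.007, 0.009, -1.0]]
force: [10.6, 20.1, -12.4]
grip_width: 0.246
finger_force: 25.4
time: 6.7
ee_pos: [0.4398, 0.07, 0.139]
tool_rot: [[-0.98, 0.199, 0.006], [0.199, 0.98, 0.002], [-0.005, 0.004, -1.0]]
force: [5.8, 5.2, -3.2]
grip_width: 0.247
finger_force: 25.6
[ 1.04954462 -1.26391888  0.35216286] [ -8.66030084  19.62576424  -4.62556047 119.7602634    2.29648802
  40.34752622  63.74320947]
```

```bash
python3 -m crank '[0.08,-0.35,0,2, 0.08,-0.7,0,4, 0.04,-1.05,0,6, 0,-1.4,0,8, -0.03,-1.75,0,10, -0.06,-2.1,0,12, -0.06,-2.4,0,14, -0.06,-2.5,0,14]'; python3 -m crank '[0,-0.1,0,0.6, 0,-0.2,0,1.2, 0,-0.3,0,1.8, 0,-0.35,0,2, 0,-0.4,0,2.2, 0,-0.45,0,2.6, 0,-0.5,0,3, 0,-0.5,0,3]'
```

```text
time: 7.5
ee_pos: [0.4371, 0.0482, 0.1389]
tool_rot: [[-0.999, -0.048, 0.002], [-0.048, 0.999, 0.006], [-0.002, 0.006, -1.0]]
force: [-1.6, 17.2, 1.7]
grip_width: 0.244
finger_force: 26.3
time: 8.3
ee_pos: [0.437, 0.043, 0.1389]
tool_rot: [[-0.995, -0.099, 0.002], [-0.099, 0.995, 0.005], [-0.002, 0.005, -1.0]]
force: [-1.0, 15.5, 2.6]
grip_width: 0.247
finger_force: 26.1
```

```bash
python3 -m crank '[0,-0.05,0,0.3, 0,-0.1,0,0.5, 0,-0.15,0,0.8, 0,-0.2,0,1, 0,-0.25,0,1.3, 0,-0.3,0,1.5, 0,-0.3,0,1.5, 0,-0.3,0,1.5]'; python3 -m crank '[0,0,0,0, 0,0,0,0, 0,0,0,0, 0,0,0,0, 0,0,0,0, 0,0,0,0, 0,0,0,0, 0,0,0,0]'
```

```text
time: 9.1
ee_pos: [0.4369, 0.037, 0.1389]
tool_rot: [[-0.992, -0.122, 0.002], [-0.122, 0.992, 0.002], [-0.002, 0.002, -1.0]]
force: [-0.7, 6.5, 4.2]
grip_width: 0.247
finger_force: 26.4
time: 9.9
ee_pos: [0.4369, 0.037, 0.1389]
tool_rot: [[-0.992, -0.122, 0.002], [-0.122, 0.992, 0.002], [-0.002, 0.002, -1.0]]
force: [-0.2, 7.1, 4.4]
grip_width: 0.248
finger_force: 26.4
```

```bash
python3 -m crank '[0,-0.05,0,0.3, 0,-0.1,0,0.5, 0,-0.15,0,0.8, 0,-0.2,0,1, 0,-0.2,0,1, 0,-0.2,0,1, 0,-0.2,0,1, 0,-0.2,0,1]'; python3 -m crank '[0,-0.05,0,0.3, 0,-0.1,0,0.5, 0,-0.15,0,0.8, 0,-0.2,0,1, 0,-0.2,0,1, 0,-0.2,0,1, 0,-0.2,0,1, 0,-0.2,0,1]'
```

```text
time: 10.7
ee_pos: [0.4371, 0.0352, 0.1389]
tool_rot: [[-0.99, -0.14, 0.002], [-0.14, 0.99, 0.002], [-0.002, 0.002, -1.0]]
force: [0.5, 6.5, 3.0]
grip_width: 0.247
finger_force: 26.4
time: 11.5
ee_pos: [0.4372, 0.0337, 0.1389]
tool_rot: [[-0.988, -0.157, 0.002], [-0.157, 0.988, 0.003], [-0.002, 0.002, -1.0]]
force: [0.7, 9.5, 2.1]
grip_width: 0.247
finger_force: 26.3
```

```bash
python3 -m crank '[0,0,0,0, 0,0,0,0, 0,0,0,0, 0,0,0,0, 0,0,0,0, 0,0,0,0, 0,0,0,0, 0,0,0,0]' 4.5; python3 -m crank '[0,0,3,0, 0,0,6,0, 0,0,10,0, -1,-1,14,0, -2,-4,16,0, -2,-8,16,0, -2,-12,16,0, -2,-12,16,0]'
python3 - <<'E'
from loc import *
c=cam('top','top2.png'); w=cam('wrist','w3.png')
np.save('top2.npy',c,allow_pickle=True)
a=cv2.resize(c['color'][130:260,210:340],None,fx=4,fy=4,interpolation=cv2.INTER_CUBIC)
cv2.imwrite('pics/crop2.png',cv2.resize(np.hstack([a,cv2.resize(w['color'],(520,520))]),(800,400))[:,:,::-1])
for n,c in (('top',c),('wrist',w)):
    P=cloud(c); hsv=cv2.cvtColor(c['color'],cv2.COLOR_RGB2HSV); x,y,z=P[...,0],P[...,1],P[...,2]
    m=((hsv[...,2]<75)&(z>.165)&(z<.182)&(np.hypot(x-.437,y-.034)<.04)); q=P[m]; print(n,len(q),q.mean(0) if len(q) else '',(q.min(0)+q.max(0))/2 if len(q) else '')
E
```

```text
time: 12.3
ee_pos: [0.4365, 0.031, 0.1383]
tool_rot: [[-0.988, -0.154, -0.0], [-0.154, 0.988, -0.0], [0.0, -0.0, -1.0]]
force: [0.6, -0.2, -0.0]
grip_width: 0.526
finger_force: 0.0
time: 13.1
ee_pos: [0.4158, -0.0943, 0.2985]
tool_rot: [[-0.989, -0.147, 0.0], [-0.147, 0.989, -0.002], [0.0, -0.003, -1.0]]
force: [-0.5, 0.8, 0.3]
grip_width: 0.526
finger_force: 0.0
top 25 [0.43827624 0.03342774 0.17661039] [0.43818411 0.03370403 0.17556065]
wrist 553 [0.43877344 0.03114861 0.17412511] [0.44029385 0.03196576 0.17192614]
```

View pics/crop2.png

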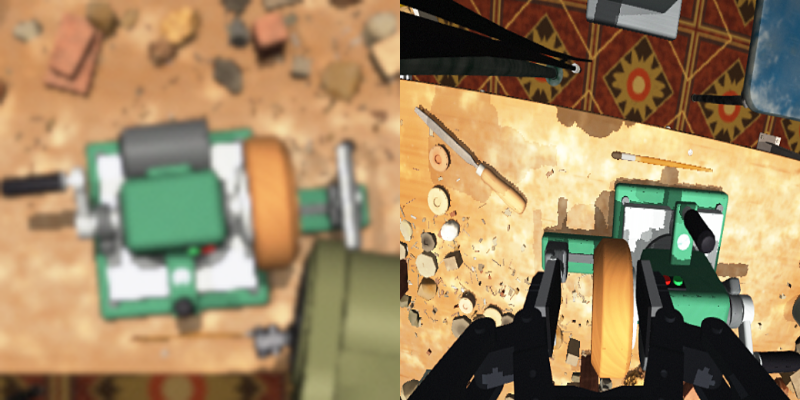

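Run:
```python
from h import *
c=np.load('top2.npy',allow_pickle=True).item()
P=cloud(c); hsv=cv2.cvtColor(c['color'],cv2.COLOR_RGB2HSV); x,y,z=P[...,0],P[...,1],P[...,2]
g=(hsv[...,0]>60)&(hsv[...,0]<95)&(hsv[...,1]>60)&(x>.4)&(x<.68)&(y>-.2)&(y<.2)
def rect(m,zz):
    m=cv2.morphologyEx(m.astype(np.uint8),cv2.MORPH_OPEN,np.ones((2,2)))
    ys,xs=np.nonzero(m); q=onplane(c,np.c_[xs,ys],zz)[:,:2]
    r=cv2.minAreaRect((q*1000).astype(np.float32)); print(np.round(r[0],1),np.round(r[1],1),round(r[2],1))
hd=P[g&(z>.14)&(z<.18)]; print(np.median(hd,0))
rect(g&(z>.15)&(z<.18),np.median(hd[:,2]))
u,v=np.meshgrid(np.arange(560),np.arange(420))
rect(g&(z<.045)&(z>0.005)&(y>-.055)&(y<.16),.028)
k=(hsv[...,2]<75)&(z>.06)&(z<.2)&(x>.42)&(x<.65)&(y>.1)&(y<.3)
nn,l,st,ce=cv2.connectedComponentsWithStats(k.astype(np.uint8))
for i in range(1,nn):
    if st[i,4]>15: 
        q=P[l==i]; print(st[i],ce[i],np.median(q,0).round(3),q.min(0).round(3),q.max(0).round(3))
        d=cv2.fitLine(q[:,:2].astype(np.float32),cv2.DIST_HUBER,0,.001,.001).ravel(); print(d, np.degrees(np.arctan2(d[1],d[0])))
# scene
s=cam('scene','s3.png');P=cloud(s);hsv=cv2.cvtColor(s['color'],cv2.COLOR_RGB2HSV); x,y,z=P[...,0],P[...,1],P[...,2]
k=(hsv[...,2]<75)&(z>.06)&(z<.2)&(x>.42)&(x<.65)&(y>.1)&(y<.3)
q=P[k];print('scene',len(q),np.median(q,0).round(3),q.min(0).round(3),q.max(0).round(3))
# silver plate edges / blank
b=(hsv[...,0]<22)&(hsv[...,1]>110)&(z>.07)&(z<.22)&(x>.4)&(x<.7)&(y>-.12)&(y<0)
print('blank',P[b].mean(0),P[b].min(0),P[b].max(0))
```

```text
[0.53452714 0.04417732 0.16186883]
[534.1  41.8] [ 75.2 101.7] 6.2
[533.   42.3] [192.8 184.8] 5.1
[211 187  18   6  76] [219.65789474 189.85526316] [0.562 0.187 0.172] [0.556 0.16  0.166] [0.571 0.213 0.179]
[ 0.11073881 -0.9938495   0.56259567  0.18591623] -83.64209
scene 47 [0.576 0.123 0.116] [0.504 0.1   0.083] [0.622 0.222 0.171]
blank [ 0.5320902  -0.04070877  0.15829069] [ 0.47463305 -0.07385907  0.0751054 ] [ 0.61179212 -0.01944843  0.19718761]
```

```bash
python3 -m crank '[0,3,0,-8, 2,7,0,-16, 4,11,0,-24, 6,15,0,-32, 8,19,0,-40, 10,23,0,-48, 12,26.5,0,-56, 14,29,-1,-64]' 5; python3 -m crank '[0.4,0.4,-1,-8, 0.4,0.4,-2,-16, 0.4,0.4,-2.8,-24, 0.4,0.4,-2.8,-28.8, 0.4,0.4,-2.8,-28.8, 0.4,0.4,-2.8,-28.8, 0.4,0.4,-2.8,-28.8, 0.4,0.4,-2.8,-28.8]'
python3 - <<'E'
from h import *
print(read_state()['joint_pos'])
c=cam('wrist','w4.png');P=cloud(c);hsv=cv2.cvtColor(c['color'],cv2.COLOR_RGB2HSV); x,y,z=P[...,0],P[...,1],P[...,2]
k=(hsv[...,2]<75)&(z>.13)&(z<.185)&(x>.53)&(x<.6)&(y>.12)&(y<.25)
nn,l,st,ce=cv2.connectedComponentsWithStats(k.astype(np.uint8))
for i in range(1,nn):
    if st[i,4]>80:
        q=P[l==i]; print(st[i],ce[i],np.median(q,0).round(4),np.percentile(q,[2,98],axis=0).round(4).tolist())
        d=cv2.fitLine(q[:,:2].astype(np.float32),cv2.DIST_HUBER,0,.001,.001).ravel(); print(d, np.degrees(np.arctan2(d[1],d[0])))
E
```

```text
time: 14.05
ee_pos: [0.5563, 0.2067, 0.2889]
tool_rot: [[-0.571, 0.821, 0.001], [0.821, 0.571, 0.003], [0.002, 0.002, -1.0]]
force: [0.0, -0.6, -0.2]
grip_width: 0.587
finger_force: 0.0
time: 14.85
ee_pos: [0.5604, 0.2052, 0.2605]
tool_rot: [[-0.107, 0.994, 0.0], [0.994, 0.107, 0.0], [0.0, 0.0, -1.0]]
force: [0.5, -0.9, -0.2]
grip_width: 0.584
finger_force: 0.0
[-24.17451673  25.02069314   2.68847348  87.85688047  -1.24829408
  67.13223894 -15.09467193]
[ 236  193   63  109 3352] [279.0721957  248.09367542] [0.5639 0.1833 0.1706] [[0.5448, 0.1414, 0.1398], [0.5776, 0.2185, 0.1736]]
[0.00850377 0.9999638  0.5637493  0.1814719 ] 89.51276
```

View pics/w4.png

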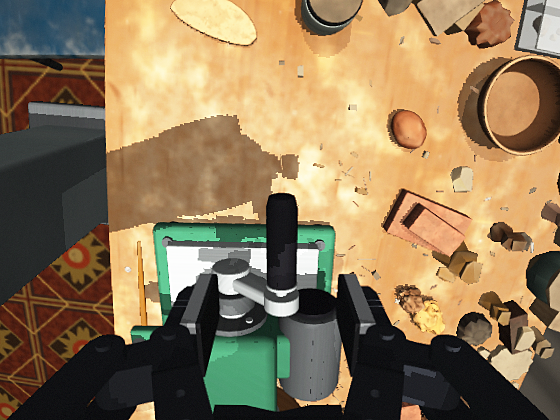

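```bash
python3 -m crank '[0.1,-0.5,-3,-0.3, 0.1,-0.6,-6,-0.3, 0.1,-0.6,-9,-0.3, 0.1,-0.6,-11,-0.3, 0.1,-0.6,-11.8,-0.3, 0.1,-0.6,-11.8,-0.3, 0.1,-0.6,-11.8,-0.3, 0.1,-0.6,-11.8,-0.3]' 5; python3 -m crank '[0,0,0,0, 0,0,0,0, 0,0,0,0, 0,0,0,0, 0,0,0,0, 0,0,0,0, 0,0,0,0, 0,0,0,0]' 1.0 30
```

```text
time: 15.7
ee_pos: [0.5623, 0.1993, 0.1436]
tool_rot: [[-0.101, 0.995, 0.002], [0.995, 0.101, 0.001], [0.001, 0.002, -1.0]]
force: [-1.2, -0.4, -0.5]
grip_width: 0.587
finger_force: 0.0
time: 16.5
ee_pos: [0.5625, 0.1993, 0.1433]
tool_rot: [[-0.101, 0.995, 0.003], [0.995, 0.101, 0.001], [0.001, 0.003, -1.0]]
force: [1.9, 0.2, 5.5]
grip_width: 0.242
finger_force: 29.5
```

```bash
cat > arc.py <<'E'
import sys,numpy as np
def arc(a,b,n=6,R=5.5,yaw=5.6):
    t=np.radians(np.linspace(a,b,n+1)[1:]); a=np.radians(a)
    dx=R*(np.sin(t)-np.sin(a)); dz=R*(np.cos(t)-np.cos(a)); y=np.radians(yaw)
    return ', '.join('%.2f,%.2f,%.2f,0'%(p*np.cos(y),p*np.sin(y),q) for p,q in zip(dx,dz))
if __name__=='__main__':
    a,st,k=map(float,sys.argv[1:4])
    for i in range(int(k)): print(a,a+st,arc(a,a+st)); a+=st
E
python3 arc.py 52.4 30 13
```

```text
52.4 82.4 0.27,0.03,-0.39,0, 0.51,0.05,-0.81,0, 0.72,0.07,-1.24,0, 0.88,0.09,-1.69,0, 1.01,0.10,-2.16,0, 1.09,0.11,-2.63,0
82.4 112.4 0.04,0.00,-0.48,0, 0.04,0.00,-0.96,0, 0.00,0.00,-1.44,0, -0.08,-0.01,-1.91,0, -0.20,-0.02,-2.37,0, -0.36,-0.04,-2.82,0
112.4 142.4 -0.20,-0.02,-0.44,0, -0.44,-0.04,-0.85,0, -0.71,-0.07,-1.24,0, -1.02,-0.10,-1.61,0, -1.36,-0.13,-1.95,0, -1.72,-0.17,-2.26,0
142.4 172.4 -0.39,-0.04,-0.28,0, -0.80,-0.08,-0.52,0, -1.24,-0.12,-0.72,0, -1.68,-0.17,-0.88,0, -2.15,-0.21,-1.01,0, -2.62,-0.26,-1.09,0
172.4 202.4 -0.48,-0.05,-0.04,0, -0.95,-0.09,-0.04,0, -1.43,-0.14,-0.00,0, -1.90,-0.19,0.08,0, -2.36,-0.23,0.20,0, -2.81,-0.28,0.37,0
202.4 232.4 -0.43,-0.04,0.20,0, -0.85,-0.08,0.44,0, -1.24,-0.12,0.72,0, -1.61,-0.16,1.02,0, -1.94,-0.19,1.36,0, -2.25,-0.22,1.73,0
232.4 262.4 -0.27,-0.03,0.39,0, -0.51,-0.05,0.81,0, -0.72,-0.07,1.24,0, -0.88,-0.09,1.69,0, -1.01,-0.10,2.16,0, -1.09,-0.11,2.63,0
262.4 292.4 -0.04,-0.00,0.48,0, -0.04,-0.00,0.96,0, -0.00,-0.00,1.44,0, 0.08,0.01,1.91,0, 0.20,0.02,2.37,0, 0.36,0.04,2.82,0
292.4 322.4 0.20,0.02,0.44,0, 0.44,0.04,0.85,0, 0.71,0.07,1.24,0, 1.02,0.10,1.61,0, 1.36,0.13,1.95,0, 1.72,0.17,2.26,0
322.4 352.4 0.39,0.04,0.28,0, 0.80,0.08,0.52,0, 1.24,0.12,0.72,0, 1.68,0.17,0.88,0, 2.15,0.21,1.01,0, 2.62,0.26,1.09,0
352.4 382.4 0.48,0.05,0.04,0, 0.95,0.09,0.04,0, 1.43,0.14,0.00,0, 1.90,0.19,-0.08,0, 2.36,0.23,-0.20,0, 2.81,0.28,-0.37,0
382.4 412.4 0.43,0.04,-0.20,0, 0.85,0.08,-0.44,0, 1.24,0.12,-0.72,0, 1.61,0.16,-1.02,0, 1.94,0.19,-1.36,0, 2.25,0.22,-1.73,0
412.4 442.4 0.27,0.03,-0.39,0, 0.51,0.05,-0.81,0, 0.72,0.07,-1.24,0, 0.88,0.09,-1.69,0, 1.01,0.10,-2.16,0, 1.09,0.11,-2.63,0
```

```bash
python3 -m crank '[0.27,0.03,-0.39,0, 0.51,0.05,-0.81,0, 0.72,0.07,-1.24,0, 0.88,0.09,-1.69,0, 1.01,0.10,-2.16,0, 1.09,0.11,-2.63,0, 1.09,0.11,-2.63,0, 1.09,0.11,-2.63,0]'; python3 -m crank '[0.04,0,-0.48,0, 0.04,0,-0.96,0, 0,0,-1.44,0, -0.08,-0.01,-1.91,0, -0.2,-0.02,-2.37,0, -0.36,-0.04,-2.82,0, -0.36,-0.04,-2.82,0, -0.36,-0.04,-2.82,0]'
```

```text
time: 17.3
ee_pos: [0.5753, 0.201, 0.1172]
tool_rot: [[-0.101, 0.995, 0.006], [0.995, 0.101, 0.002], [0.001, 0.006, -1.0]]
force: [6.8, 1.4, 2.9]
grip_width: 0.245
finger_force: 29.4
time: 18.1
ee_pos: [0.5727, 0.2011, 0.0887]
tool_rot: [[-0.101, 0.995, 0.008], [0.995, 0.101, 0.003], [0.002, 0.008, -1.0]]
force: [10.0, 3.4, -2.8]
grip_width: 0.245
finger_force: 29.6
```

```bash
python3 arc.py 109.5 30 2; python3 -m crank '[0.2,0,0,0, 0.4,0,0,0, 0.4,0,0,0, 0.4,0,0,0, 0.4,0,0,0, 0.4,0,0,0, 0.4,0,0,0, 0.4,0,0,0]'
```

```text
109.5 139.5 -0.18,-0.02,-0.44,0, -0.40,-0.04,-0.87,0, -0.65,-0.06,-1.28,0, -0.94,-0.09,-1.66,0, -1.26,-0.12,-2.02,0, -1.60,-0.16,-2.35,0
139.5 169.5 -0.38,-0.04,-0.30,0, -0.78,-0.08,-0.56,0, -1.20,-0.12,-0.78,0, -1.64,-0.16,-0.97,0, -2.09,-0.21,-1.12,0, -2.56,-0.25,-1.23,0
time: 18.9
ee_pos: [0.5738, 0.2008, 0.0884]
tool_rot: [[-0.101, 0.995, 0.003], [0.995, 0.101, 0.002], [0.001, 0.003, -1.0]]
force: [4.8, 4.6, 3.5]
grip_width: 0.246
finger_force: 30.0
```

```bash
python3 -m crank '[-0.05,0.1,-0.44,0, -0.25,0.06,-0.87,0, -0.5,0.04,-1.28,0, -0.79,0.01,-1.66,0, -1.11,-0.02,-2.02,0, -1.45,-0.06,-2.35,0, -1.45,-0.06,-2.35,0, -1.45,-0.06,-2.35,0]';  python3 -m crank '[-0.38,-0.04,-0.30,0, -0.78,-0.08,-0.56,0, -1.2,-0.12,-0.78,0, -1.64,-0.16,-0.97,0, -2.09,-0.21,-1.12,0, -2.56,-0.25,-1.23,0, -2.56,-0.25,-1.23,0, -2.56,-0.25,-1.23,0]'
```

```text
time: 19.7
ee_pos: [0.5569, 0.1988, 0.0633]
tool_rot: [[-0.101, 0.995, -0.003], [0.995, 0.101, -0.001], [-0.001, -0.003, -1.0]]
force: [-0.8, 1.0, -5.1]
grip_width: 0.248
finger_force: 29.5
time: 20.5
ee_pos: [0.531, 0.1959, 0.0514]
tool_rot: [[-0.101, 0.995, -0.003], [0.995, 0.101, -0.001], [-0.001, -0.003, -1.0]]
force: [-0.9, -1.7, -3.3]
grip_width: 0.244
finger_force: 29.7
```

```bash
python3 arc.py 169.5 30 12
```

```text
169.5 199.5 -0.47,-0.05,-0.07,0, -0.95,-0.09,-0.09,0, -1.43,-0.14,-0.08,0, -1.90,-0.19,-0.02,0, -2.37,-0.23,0.08,0, -2.82,-0.28,0.22,0
199.5 229.5 -0.44,-0.04,0.18,0, -0.87,-0.09,0.40,0, -1.27,-0.12,0.65,0, -1.65,-0.16,0.94,0, -2.01,-0.20,1.26,0, -2.34,-0.23,1.61,0
229.5 259.5 -0.29,-0.03,0.38,0, -0.55,-0.05,0.78,0, -0.78,-0.08,1.20,0, -0.96,-0.09,1.65,0, -1.11,-0.11,2.10,0, -1.22,-0.12,2.57,0
259.5 289.5 -0.07,-0.01,0.48,0, -0.09,-0.01,0.95,0, -0.07,-0.01,1.43,0, -0.02,-0.00,1.91,0, 0.08,0.01,2.38,0, 0.22,0.02,2.84,0
289.5 319.5 0.18,0.02,0.44,0, 0.40,0.04,0.87,0, 0.65,0.06,1.28,0, 0.94,0.09,1.66,0, 1.26,0.12,2.02,0, 1.60,0.16,2.35,0
319.5 349.5 0.38,0.04,0.30,0, 0.78,0.08,0.56,0, 1.20,0.12,0.78,0, 1.64,0.16,0.97,0, 2.09,0.21,1.12,0, 2.56,0.25,1.23,0
349.5 379.5 0.47,0.05,0.07,0, 0.95,0.09,0.09,0, 1.43,0.14,0.08,0, 1.90,0.19,0.02,0, 2.37,0.23,-0.08,0, 2.82,0.28,-0.22,0
379.5 409.5 0.44,0.04,-0.18,0, 0.87,0.09,-0.40,0, 1.27,0.12,-0.65,0, 1.65,0.16,-0.94,0, 2.01,0.20,-1.26,0, 2.34,0.23,-1.61,0
409.5 439.5 0.29,0.03,-0.38,0, 0.55,0.05,-0.78,0, 0.78,0.08,-1.20,0, 0.96,0.09,-1.65,0, 1.11,0.11,-2.10,0, 1.22,0.12,-2.57,0
439.5 469.5 0.07,0.01,-0.48,0, 0.09,0.01,-0.95,0, 0.07,0.01,-1.43,0, 0.02,0.00,-1.91,0, -0.08,-0.01,-2.38,0, -0.22,-0.02,-2.84,0
469.5 499.5 -0.18,-0.02,-0.44,0, -0.40,-0.04,-0.87,0, -0.65,-0.06,-1.28,0, -0.94,-0.09,-1.66,0, -1.26,-0.12,-2.02,0, -1.60,-0.16,-2.35,0
499.5 529.5 -0.38,-0.04,-0.30,0, -0.78,-0.08,-0.56,0, -1.20,-0.12,-0.78,0, -1.64,-0.16,-0.97,0, -2.09,-0.21,-1.12,0, -2.56,-0.25,-1.23,0
```

```bash
python3 -m crank '[-0.47,-0.05,-0.07,0, -0.95,-0.09,-0.09,0, -1.43,-0.14,-0.08,0, -1.9,-0.19,-0.02,0, -2.37,-0.23,0.08,0, -2.82,-0.28,0.22,0, -2.82,-0.28,0.22,0, -2.82,-0.28,0.22,0]'; python3 -m crank '[-0.44,-0.04,0.18,0, -0.87,-0.09,0.40,0, -1.27,-0.12,0.65,0, -1.65,-0.16,0.94,0, -2.01,-0.20,1.26,0, -2.34,-0.23,1.61,0, -2.34,-0.23,1.61,0, -2.34,-0.23,1.61,0]'
```

```text
time: 21.3
ee_pos: [0.5034, 0.1931, 0.0545]
tool_rot: [[-0.1, 0.995, -0.001], [0.995, 0.1, -0.001], [-0.001, -0.001, -1.0]]
force: [-0.7, -4.3, 0.6]
grip_width: 0.247
finger_force: 30.1
time: 22.1
ee_pos: [0.4809, 0.1909, 0.0713]
tool_rot: [[-0.1, 0.995, 0.001], [0.995, 0.1, -0.0], [-0.0, 0.001, -1.0]]
force: [-0.1, -5.8, 5.3]
grip_width: 0.244
finger_force: 30.9
```

```bash
python3 -m crank '[-0.29,-0.1,0.38,0, -0.55,-0.15,0.78,0, -0.78,-0.18,1.2,0, -0.96,-0.2,1.65,0, -1.11,-0.22,2.1,0, -1.22,-0.23,2.57,0, -1.22,-0.23,2.57,0, -1.22,-0.23,2.57,0]'; python3 -m crank '[-0.07,-0.01,0.48,0, -0.09,-0.01,0.95,0, -0.07,-0.01,1.43,0, -0.02,0,1.91,0, 0.08,0.01,2.38,0, 0.22,0.02,2.84,0, 0.22,0.02,2.84,0, 0.22,0.02,2.84,0]'
```

```text
time: 22.9
ee_pos: [0.4691, 0.1894, 0.0967]
tool_rot: [[-0.101, 0.995, 0.001], [0.995, 0.101, 0.001], [0.0, 0.001, -1.0]]
force: [1.4, -2.7, 7.8]
grip_width: 0.244
finger_force: 31.2
time: 23.7
ee_pos: [0.4713, 0.1895, 0.1248]
tool_rot: [[-0.101, 0.995, 0.001], [0.995, 0.101, 0.0], [0.0, 0.001, -1.0]]
force: [2.8, -3.4, 4.0]
grip_width: 0.243
finger_force: 31.0
```

```bash
sed -i 's/n=6/n=8/; s/yaw=5.6/yaw=6.2/' arc.py; sed -i "s/'%.2f,%.2f,%.2f,0'/'%.2f,%.2f,%.2f,0'/" arc.py; python3 arc.py 289.5 30 12
```

```text
289.5 319.5 0.13,0.01,0.34,0, 0.28,0.03,0.66,0, 0.46,0.05,0.98,0, 0.65,0.07,1.28,0, 0.86,0.09,1.57,0, 1.09,0.12,1.84,0, 1.34,0.15,2.10,0, 1.60,0.17,2.35,0
319.5 349.5 0.28,0.03,0.22,0, 0.57,0.06,0.43,0, 0.88,0.10,0.62,0, 1.20,0.13,0.78,0, 1.52,0.17,0.93,0, 1.86,0.20,1.05,0, 2.21,0.24,1.15,0, 2.55,0.28,1.23,0
349.5 379.5 0.35,0.04,0.05,0, 0.71,0.08,0.08,0, 1.07,0.12,0.09,0, 1.43,0.15,0.08,0, 1.78,0.19,0.04,0, 2.13,0.23,-0.03,0, 2.48,0.27,-0.11,0, 2.82,0.31,-0.22,0
379.5 409.5 0.33,0.04,-0.13,0, 0.66,0.07,-0.28,0, 0.97,0.11,-0.46,0, 1.27,0.14,-0.65,0, 1.56,0.17,-0.87,0, 1.83,0.20,-1.10,0, 2.09,0.23,-1.35,0, 2.33,0.25,-1.61,0
409.5 439.5 0.22,0.02,-0.28,0, 0.43,0.05,-0.58,0, 0.61,0.07,-0.88,0, 0.78,0.08,-1.20,0, 0.92,0.10,-1.53,0, 1.04,0.11,-1.87,0, 1.14,0.12,-2.22,0, 1.22,0.13,-2.57,0
439.5 469.5 0.05,0.01,-0.36,0, 0.08,0.01,-0.71,0, 0.09,0.01,-1.07,0, 0.07,0.01,-1.43,0, 0.03,0.00,-1.79,0, -0.03,-0.00,-2.15,0, -0.11,-0.01,-2.50,0, -0.22,-0.02,-2.84,0
469.5 499.5 -0.13,-0.01,-0.34,0, -0.28,-0.03,-0.66,0, -0.46,-0.05,-0.98,0, -0.65,-0.07,-1.28,0, -0.86,-0.09,-1.57,0, -1.09,-0.12,-1.84,0,
[... 203 characters left out ...]
.55,-0.28,-1.23,0
529.5 559.5 -0.35,-0.04,-0.05,0, -0.71,-0.08,-0.08,0, -1.07,-0.12,-0.09,0, -1.43,-0.15,-0.08,0, -1.78,-0.19,-0.04,0, -2.13,-0.23,0.03,0, -2.48,-0.27,0.11,0, -2.82,-0.31,0.22,0
559.5 589.5 -0.33,-0.04,0.13,0, -0.66,-0.07,0.28,0, -0.97,-0.11,0.46,0, -1.27,-0.14,0.65,0, -1.56,-0.17,0.87,0, -1.83,-0.20,1.10,0, -2.09,-0.23,1.35,0, -2.33,-0.25,1.61,0
589.5 619.5 -0.22,-0.02,0.28,0, -0.43,-0.05,0.58,0, -0.61,-0.07,0.88,0, -0.78,-0.08,1.20,0, -0.92,-0.10,1.53,0, -1.04,-0.11,1.87,0, -1.14,-0.12,2.22,0, -1.22,-0.13,2.57,0
619.5 649.5 -0.05,-0.01,0.36,0, -0.08,-0.01,0.71,0, -0.09,-0.01,1.07,0, -0.07,-0.01,1.43,0, -0.03,-0.00,1.79,0, 0.03,0.00,2.15,0, 0.11,0.01,2.50,0, 0.22,0.02,2.84,0
```

```bash
cat > st.py <<'E'
from workcell import read_state
import numpy as np
s=read_state(); print('## tq',np.round(s['wrist_torque'],2),'jv',np.round(np.abs(s['joint_vel']).max(),1))
E
python3 -m crank '[0.13,0.01,0.34,0, 0.28,0.03,0.66,0, 0.46,0.05,0.98,0, 0.65,0.07,1.28,0, 0.86,0.09,1.57,0, 1.09,0.12,1.84,0, 1.34,0.15,2.10,0, 1.60,0.17,2.35,0]' | tee -a log.txt | egrep 'ee_pos|force:'; python3 st.py
python3 -m crank '[0.28,0.03,0.22,0, 0.57,0.06,0.43,0, 0.88,0.10,0.62,0, 1.20,0.13,0.78,0, 1.52,0.17,0.93,0, 1.86,0.20,1.05,0, 2.21,0.24,1.15,0, 2.55,0.28,1.23,0]' | tee -a log.txt | egrep 'ee_pos|force:'; python3 st.py
python3 -m crank '[0.35,0.04,0.05,0, 0.71,0.08,0.08,0, 1.07,0.12,0.09,0, 1.43,0.15,0.08,0, 1.78,0.19,0.04,0, 2.13,0.23,-0.03,0, 2.48,0.27,-0.11,0, 2.82,0.31,-0.22,0]' | tee -a log.txt | egrep 'ee_pos|force:'; python3 st.py
```

```text
ee_pos: [0.4864, 0.1911, 0.1474]
force: [5.2, 0.6, -13.9]
finger_force: 29.8
## tq [-0.09 -0.87  0.07] jv 5.5
ee_pos: [0.5115, 0.1939, 0.1596]
force: [-3.4, 0.0, -20.2]
finger_force: 30.1
## tq [ 0.09  0.68 -0.16] jv 5.4
ee_pos: [0.5407, 0.1965, 0.1595]
force: [-8.6, -2.8, -2.6]
finger_force: 33.1
## tq [-0.59  1.79 -0.67] jv 4.5
```

```bash
python3 -m crank '[0.33,0.04,-0.13,0, 0.66,0.07,-0.28,0, 0.97,0.11,-0.46,0, 1.27,0.14,-0.65,0, 1.56,0.17,-0.87,0, 1.83,0.20,-1.10,0, 2.09,0.23,-1.35,0, 2.33,0.25,-1.61,0]' | tee -a log.txt | egrep 'ee_pos|force:'; python3 st.py
python3 -m crank '[0.22,0.02,-0.28,0, 0.43,0.05,-0.58,0, 0.61,0.07,-0.88,0, 0.78,0.08,-1.20,0, 0.92,0.10,-1.53,0, 1.04,0.11,-1.87,0, 1.14,0.12,-2.22,0, 1.22,0.13,-2.57,0]' | tee -a log.txt | egrep 'ee_pos|force:'; python3 st.py
python3 -m crank '[0.05,0.01,-0.36,0, 0.08,0.01,-0.71,0, 0.09,0.01,-1.07,0, 0.07,0.01,-1.43,0, 0.03,0,-1.79,0, -0.03,0,-2.15,0, -0.11,-0.01,-2.50,0, -0.22,-0.02,-2.84,0]' | tee -a log.txt | egrep 'ee_pos|force:'; python3 st.py
```

```text
ee_pos: [0.5669, 0.1983, 0.1454]
force: [-4.8, -4.9, 5.9]
finger_force: 33.7
## tq [-1.03  1.13 -0.56] jv 3.4
ee_pos: [0.5807, 0.1996, 0.1203]
force: [-2.3, -5.5, 7.4]
finger_force: 33.3
## tq [-1.06  0.45 -0.45] jv 3.7
ee_pos: [0.5794, 0.2001, 0.092]
force: [0.6, -3.9, 5.5]
finger_force: 32.9
## tq [-0.79  0.01 -0.23] jv 5.1
```

```bash
cat > chk.py <<'E'
from h import *
c=cam('top'); P=cloud(c); hsv=cv2.cvtColor(c['color'],cv2.COLOR_RGB2HSV); x,y,z=P[...,0],P[...,1],P[...,2]
m=((hsv[...,2]<75)&(z>.165)&(z<.182)&(np.hypot(x-.437,y-.034)<.04)); q=P[m]; print('handle',len(q),q.mean(0) if len(q) else '',(q.min(0)+q.max(0))/2 if len(q) else '')
g=(hsv[...,0]>60)&(hsv[...,0]<95)&(hsv[...,1]>60)&(x>.4)&(x<.68)&(y>-.2)&(y<.2)
m=cv2.morphologyEx((g&(z>.15)&(z<.18)).astype(np.uint8),cv2.MORPH_OPEN,np.ones((2,2)))
ys,xs=np.nonzero(m); q=onplane(c,np.c_[xs,ys],.162)[:,:2]
print(len(q),cv2.minAreaRect((q*1000).astype(np.float32)))
cv2.imwrite('pics/chk.png',cv2.resize(c['color'][130:260,210:340],None,fx=4,fy=4)[:,:,::-1])
E
python3 chk.py
```

```text
handle 23 [0.43816829 0.03602506 0.17702975] [0.43815021 0.03674836 0.17535393]
787 ((503.8680725097656, 39.15809631347656), (135.7584228515625, 102.0855484008789), 4.939454078674316)
```

```bash
python3 -m crank '[-0.13,-0.01,-0.34,0, -0.28,-0.03,-0.66,0, -0.46,-0.05,-0.98,0, -0.65,-0.07,-1.28,0, -0.86,-0.09,-1.57,0, -1.09,-0.12,-1.84,0, -1.34,-0.15,-2.10,0, -1.60,-0.17,-2.35,0]' | tee -a log.txt | egrep 'ee_pos|force:'; python3 st.py
python3 -m crank '[-0.28,-0.03,-0.22,0, -0.57,-0.06,-0.43,0, -0.88,-0.10,-0.62,0, -1.20,-0.13,-0.78,0, -1.52,-0.17,-0.93,0, -1.86,-0.20,-1.05,0, -2.21,-0.24,-1.15,0, -2.55,-0.28,-1.23,0]' | tee -a log.txt | egrep 'ee_pos|force:'; python3 st.py
python3 -m crank '[-0.35,-0.04,-0.05,0, -0.71,-0.08,-0.08,0, -1.07,-0.12,-0.09,0, -1.43,-0.15,-0.08,0, -1.78,-0.19,-0.04,0, -2.13,-0.23,0.03,0, -2.48,-0.27,0.11,0, -2.82,-0.31,0.22,0]' | tee -a log.txt | egrep 'ee_pos|force:'; python3 st.py
python3 -m crank '[-0.33,-0.04,0.13,0, -0.66,-0.07,0.28,0, -0.97,-0.11,0.46,0, -1.27,-0.14,0.65,0, -1.56,-0.17,0.87,0, -1.83,-0.20,1.10,0, -2.09,-0.23,1.35,0, -2.33,-0.25,1.61,0]' | tee -a log.txt | egrep 'ee_pos|force:'; python3 st.py
```

```text
ee_pos: [0.5588, 0.199, 0.0642]
force: [3.7, -1.9, 1.1]
finger_force: 32.2
## tq [-0.55 -0.77  0.14] jv 5.5
ee_pos: [0.5316, 0.1961, 0.0515]
force: [2.6, -1.4, -4.1]
finger_force: 31.7
## tq [-0.28 -0.54  0.13] jv 5.4
ee_pos: [0.5039, 0.1932, 0.0544]
force: [0.9, 0.2, -3.4]
finger_force: 31.8
## tq [-0.02 -0.04  0.04] jv 4.4
ee_pos: [0.4811, 0.1908, 0.0707]
force: [0.6, 2.2, -1.3]
finger_force: 32.0
## tq [ 0.41 -0.13  0.15] jv 3.7
```

```bash
python3 -m crank '[-0.22,-0.02,0.28,0, -0.43,-0.05,0.58,0, -0.61,-0.07,0.88,0, -0.78,-0.08,1.20,0, -0.92,-0.10,1.53,0, -1.04,-0.11,1.87,0, -1.14,-0.12,2.22,0, -1.22,-0.13,2.57,0]' | tee -a log.txt | egrep 'ee_pos|force:'; python3 st.py
python3 -m crank '[-0.05,-0.01,0.36,0, -0.08,-0.01,0.71,0, -0.09,-0.01,1.07,0, -0.07,-0.01,1.43,0, -0.03,0,1.79,0, 0.03,0,2.15,0, 0.11,0.01,2.50,0, 0.22,0.02,2.84,0]' | tee -a log.txt | egrep 'ee_pos|force:'; python3 st.py
python3 -m crank '[0.13,0.01,0.34,0, 0.28,0.03,0.66,0, 0.46,0.05,0.98,0, 0.65,0.07,1.28,0, 0.86,0.09,1.57,0, 1.09,0.12,1.84,0, 1.34,0.15,2.10,0, 1.60,0.17,2.35,0]' | tee -a log.txt | egrep 'ee_pos|force:'; python3 st.py
python3 -m crank '[0.28,0.03,0.22,0, 0.57,0.06,0.43,0, 0.88,0.10,0.62,0, 1.20,0.13,0.78,0, 1.52,0.17,0.93,0, 1.86,0.20,1.05,0, 2.21,0.24,1.15,0, 2.55,0.28,1.23,0]' | tee -a log.txt | egrep 'ee_pos|force:'; python3 st.py
python3 chk.py
```

```text
ee_pos: [0.4692, 0.1895, 0.0964]
force: [3.3, 4.1, -2.1]
finger_force: 31.9
## tq [ 0.92 -0.7   0.15] jv 4.5
ee_pos: [0.4713, 0.1895, 0.1244]
force: [4.0, 4.1, -7.8]
finger_force: 31.5
## tq [ 0.97 -0.84  0.29] jv 5.7
ee_pos: [0.4859, 0.1911, 0.1467]
force: [2.9, 5.1, -14.0]
finger_force: 30.8
## tq [ 1.13 -0.69  0.2 ] jv 5.3
ee_pos: [0.5098, 0.1939, 0.1588]
force: [-4.6, 5.1, -12.2]
finger_force: 31.0
## tq [ 1.06  0.89 -0.18] jv 5.2
handle 22 [0.43846698 0.03554361 0.17575505] [0.43818067 0.03526525 0.17617994]
777 ((507.6827087402344, 40.377716064453125), (127.63272857666016, 100.86256408691406), 5.211805820465088)
```

```bash
sed -i 's/yaw=6.2/yaw=5.3/' arc.py; python3 arc.py 349.5 -30 12
```

```text
349.5 319.5 -0.35,-0.03,-0.08,0, -0.69,-0.06,-0.18,0, -1.03,-0.10,-0.30,0, -1.36,-0.13,-0.44,0, -1.68,-0.16,-0.61,0, -1.98,-0.18,-0.80,0, -2.28,-0.21,-1.00,0, -2.56,-0.24,-1.23,0
319.5 289.5 -0.26,-0.02,-0.24,0, -0.51,-0.05,-0.50,0, -0.74,-0.07,-0.78,0, -0.96,-0.09,-1.07,0, -1.15,-0.11,-1.37,0, -1.32,-0.12,-1.69,0, -1.48,-0.14,-2.01,0, -1.61,-0.15,-2.35,0
289.5 259.5 -0.11,-0.01,-0.34,0, -0.19,-0.02,-0.69,0, -0.26,-0.02,-1.05,0, -0.30,-0.03,-1.40,0, -0.31,-0.03,-1.76,0, -0.31,-0.03,-2.12,0, -0.28,-0.03,-2.48,0, -0.22,-0.02,-2.84,0
259.5 229.5 0.08,0.01,-0.35,0, 0.18,0.02,-0.70,0, 0.30,0.03,-1.04,0, 0.44,0.04,-1.37,0, 0.61,0.06,-1.69,0, 0.79,0.07,-1.99,0, 1.00,0.09,-2.29,0, 1.22,0.11,-2.57,0
229.5 199.5 0.24,0.02,-0.27,0, 0.50,0.05,-0.52,0, 0.77,0.07,-0.75,0, 1.06,0.10,-0.96,0, 1.36,0.13,-1.15,0, 1.68,0.16,-1.33,0, 2.00,0.19,-1.48,0, 2.34,0.22,-1.61,0
199.5 169.5 0.34,0.03,-0.11,0, 0.69,0.06,-0.20,0, 1.04,0.10,-0.26,0, 1.40,0.13,-0.30,0, 1.76,0.16,-0.32,0, 2.11,0.20,-0.31,0, 2.47,0.23,-0.28,0, 2.83,0.26,-0.22,0
169.5 139.5 0.35,0.03,0.08,0, 0.69,0.06,0.18,0, 1.03,0.10,0.30,0, 1.36,0.1
[... 197 characters left out ...]
,0, 1.48,0.14,2.01,0, 1.61,0.15,2.35,0
109.5 79.5 0.11,0.01,0.34,0, 0.19,0.02,0.69,0, 0.26,0.02,1.05,0, 0.30,0.03,1.40,0, 0.31,0.03,1.76,0, 0.31,0.03,2.12,0, 0.28,0.03,2.48,0, 0.22,0.02,2.84,0
79.5 49.5 -0.08,-0.01,0.35,0, -0.18,-0.02,0.70,0, -0.30,-0.03,1.04,0, -0.44,-0.04,1.37,0, -0.61,-0.06,1.69,0, -0.79,-0.07,1.99,0, -1.00,-0.09,2.29,0, -1.22,-0.11,2.57,0
49.5 19.5 -0.24,-0.02,0.27,0, -0.50,-0.05,0.52,0, -0.77,-0.07,0.75,0, -1.06,-0.10,0.96,0, -1.36,-0.13,1.15,0, -1.68,-0.16,1.33,0, -2.00,-0.19,1.48,0, -2.34,-0.22,1.61,0
19.5 -10.5 -0.34,-0.03,0.11,0, -0.69,-0.06,0.20,0, -1.04,-0.10,0.26,0, -1.40,-0.13,0.30,0, -1.76,-0.16,0.32,0, -2.11,-0.20,0.31,0, -2.47,-0.23,0.28,0, -2.83,-0.26,0.22,0
```

```bash
python3 -m crank '[-0.35,0.03,-0.12,0, -0.69,0.04,-0.25,0, -1.03,0,-0.40,0, -1.36,-0.03,-0.54,0, -1.68,-0.06,-0.71,0, -1.98,-0.08,-0.90,0, -2.28,-0.11,-1.10,0, -2.56,-0.14,-1.33,0]' | tee -a log.txt | egrep 'ee_pos|force:'; python3 st.py
python3 -m crank '[-0.26,-0.02,-0.24,0, -0.51,-0.05,-0.50,0, -0.74,-0.07,-0.78,0, -0.96,-0.09,-1.07,0, -1.15,-0.11,-1.37,0, -1.32,-0.12,-1.69,0, -1.48,-0.14,-2.01,0, -1.61,-0.15,-2.35,0]' | tee -a log.txt | egrep 'ee_pos|force:'; python3 st.py
python3 -m crank '[-0.11,-0.01,-0.34,0, -0.19,-0.02,-0.69,0, -0.26,-0.02,-1.05,0, -0.30,-0.03,-1.40,0, -0.31,-0.03,-1.76,0, -0.31,-0.03,-2.12,0, -0.28,-0.03,-2.48,0, -0.22,-0.02,-2.84,0]' | tee -a log.txt | egrep 'ee_pos|force:'; python3 st.py
python3 -m crank '[0.08,0.01,-0.35,0, 0.18,0.02,-0.70,0, 0.30,0.03,-1.04,0, 0.44,0.04,-1.37,0, 0.61,0.06,-1.69,0, 0.79,0.07,-1.99,0, 1.00,0.09,-2.29,0, 1.22,0.11,-2.57,0]' | tee -a log.txt | egrep 'ee_pos|force:'; python3 st.py
```

```text
ee_pos: [0.4875, 0.1916, 0.1472]
force: [6.1, -3.3, 0.4]
finger_force: 32.1
## tq [-0.58 -1.1   0.17] jv 5.4
ee_pos: [0.4719, 0.19, 0.1242]
force: [5.5, -4.4, 3.5]
finger_force: 32.5
## tq [-0.83 -1.04  0.16] jv 6.0
ee_pos: [0.4696, 0.1897, 0.096]
force: [3.4, -4.7, 7.0]
finger_force: 32.9
## tq [-0.94 -0.63  0.13] jv 4.7
ee_pos: [0.4815, 0.191, 0.0705]
force: [1.4, -3.9, 11.2]
finger_force: 33.2
## tq [-0.86 -0.27  0.13] jv 3.8
```

```bash
python3 -m crank '[0.24,0.02,-0.27,0, 0.50,0.05,-0.52,0, 0.77,0.07,-0.75,0, 1.06,0.10,-0.96,0, 1.36,0.13,-1.15,0, 1.68,0.16,-1.33,0, 2.00,0.19,-1.48,0, 2.34,0.22,-1.61,0]' | tee -a log.txt | egrep 'ee_pos|force:'; python3 st.py
python3 -m crank '[0.34,0.03,-0.11,0, 0.69,0.06,-0.20,0, 1.04,0.10,-0.26,0, 1.40,0.13,-0.30,0, 1.76,0.16,-0.32,0, 2.11,0.20,-0.31,0, 2.47,0.23,-0.28,0, 2.83,0.26,-0.22,0]' | tee -a log.txt | egrep 'ee_pos|force:'; python3 st.py
python3 -m crank '[0.35,0.03,0.08,0, 0.69,0.06,0.18,0, 1.03,0.10,0.30,0, 1.36,0.13,0.44,0, 1.68,0.16,0.61,0, 1.98,0.18,0.80,0, 2.28,0.21,1.00,0, 2.56,0.24,1.23,0]' | tee -a log.txt | egrep 'ee_pos|force:'; python3 st.py
python3 -m crank '[0.26,0.02,0.24,0, 0.51,0.05,0.50,0, 0.74,0.07,0.78,0, 0.96,0.09,1.07,0, 1.15,0.11,1.37,0, 1.32,0.12,1.69,0, 1.48,0.14,2.01,0, 1.61,0.15,2.35,0]' | tee -a log.txt | egrep 'ee_pos|force:'; python3 st.py
```

```text
ee_pos: [0.5041, 0.1935, 0.0547]
force: [-2.7, -2.4, 15.7]
finger_force: 33.8
## tq [-0.65  0.47 -0.11] jv 4.4
ee_pos: [0.5283, 0.1956, 0.0507]
force: [-8.7, -2.5, 2.7]
finger_force: 33.4
## tq [-0.5   1.64 -0.55] jv 5.2
ee_pos: [0.5598, 0.1988, 0.0641]
force: [2.0, -1.7, -11.8]
finger_force: 31.0
## tq [-0.62 -0.43  0.04] jv 5.7
ee_pos: [0.5749, 0.2007, 0.0876]
force: [3.6, -3.4, -5.7]
finger_force: 31.6
## tq [-0.71 -0.67  0.18] jv 5.5
```

```bash
python3 -m crank '[0.11,0.01,0.34,0, 0.19,0.02,0.69,0, 0.26,0.02,1.05,0, 0.30,0.03,1.40,0, 0.31,0.03,1.76,0, 0.31,0.03,2.12,0, 0.28,0.03,2.48,0, 0.22,0.02,2.84,0]' | tee -a log.txt | egrep 'ee_pos|force:'; python3 st.py
python3 -m crank '[-0.08,-0.01,0.35,0, -0.18,-0.02,0.70,0, -0.30,-0.03,1.04,0, -0.44,-0.04,1.37,0, -0.61,-0.06,1.69,0, -0.79,-0.07,1.99,0, -1.00,-0.09,2.29,0, -1.22,-0.11,2.57,0]' | tee -a log.txt | egrep 'ee_pos|force:'; python3 st.py
python3 -m crank '[-0.24,-0.02,0.27,0, -0.50,-0.05,0.52,0, -0.77,-0.07,0.75,0, -1.06,-0.10,0.96,0, -1.36,-0.13,1.15,0, -1.68,-0.16,1.33,0, -2.00,-0.19,1.48,0, -2.34,-0.22,1.61,0]' | tee -a log.txt | egrep 'ee_pos|force:'; python3 st.py
python3 -m crank '[-0.34,-0.03,0.11,0, -0.69,-0.06,0.20,0, -1.04,-0.10,0.26,0, -1.40,-0.13,0.30,0, -1.76,-0.16,0.32,0, -2.11,-0.20,0.31,0, -2.47,-0.23,0.28,0, -2.83,-0.26,0.22,0]' | tee -a log.txt | egrep 'ee_pos|force:'; python3 st.py
python3 - <<'E'
import re,numpy as np
from scipy.optimize import least_squares
t=open('log.txt').read()
p=np.array([eval(s) for s in re.findall(r'ee_pos: (\[.*?\])',t)]); F=np.array([eval(s) for s in re.findall(r'\nforce: (\[.*?\])',t)])
print(len(p)); y=np.radians(5.3)
d=np.r_[np.ones(len(p)-12),-np.ones(12)]
# circle fit
x=p[:,0]*np.cos(y)+p[:,1]*np.sin(y); z=p[:,2]; fx=F[:,0]*np.cos(y)+F[:,1]*np.sin(y); fz=F[:,2]
r=least_squares(lambda q:np.hypot(x-q[0],z-q[1])-q[2],[x.mean(),.107,.055]); print(r.x, np.abs(r.fun).max())
c=r.x; th=np.arctan2(x-c[0],z-c[1]); T=-(fx*np.cos(th)-fz*np.sin(th))*5.5
for n,m in(('fwd',d>0),('rev',d<0),('all',d!=0)):
  for rad in (0,1):
    q=least_squares(lambda q:q[0]*d[m]+q[1]*np.cos(th[m])+q[2]*np.sin(th[m])-T[m]+rad*0,[25,0,0],loss='soft_l1',f_scale=4).x
  pk=np.degrees(np.arctan2(q[2],q[1])); print(n,'drag',q[0],'amp',np.hypot(*q[1:]),'peak',pk,'heavy down',(pk-90)%360)
q=np.array([0]);
for a,b,e in zip(np.degrees(th)%360,T,d): print(round(a),round(b,1),e,end=' | ')
E
```

```text
ee_pos: [0.577, 0.2009, 0.1161]
force: [3.4, -4.0, -2.0]
finger_force: 31.9
## tq [-0.72 -0.71  0.09] jv 4.1
ee_pos: [0.5645, 0.1996, 0.1418]
force: [3.5, -4.6, 1.1]
finger_force: 32.1
## tq [-0.87 -0.54  0.15] jv 3.5
ee_pos: [0.5408, 0.1971, 0.1579]
force: [2.5, -6.2, 0.5]
finger_force: 32.2
## tq [-1.01 -0.43  0.12] jv 4.3
ee_pos: [0.5123, 0.1941, 0.1597]
force: [2.5, -5.3, -1.8]
finger_force: 31.9
## tq [-1.21 -0.56  0.18] jv 5.5
26
[0.53993805 0.10613013 0.05556367] 0.0028960683370975876
fwd drag 27.186686382251565 amp 18.437887198073817 peak 23.668141379125807 heavy down 293.6681413791258
rev drag 26.23014041765497 amp 19.9797568015854 peak 25.110580263013006 heavy down 295.110580263013
all drag 26.716505029210076 amp 19.204547554067396 peak 24.83413877210554 heavy down 294.8341387721056
317 30.6 1.0 | 347 43.8 1.0 | 17 42.1 1.0 | 47 43.4 1.0 | 76 43.2 1.0 | 104 29.6 1.0 | 140 18.7 1.0 | 172 10.3 1.0 | 201 11.5 1.0 | 231 8.3 1.0 | 260 14.9 1.0 | 289 32.8 1.0 | 317 39.6 1.0 | 345 39.5 1.0 | 318 -25.1 -1.0 | 289 -27.3 -1.0 | 260 -34.9 -1.0 | 230 -43.7 -1.0 | 201 -46.4 -1.0 | 176 -47.7 -1.0 | 140 -34.4 -1.0 | 110 -23.3 -1.0 | 79 -13.9 -1.0 | 49 -6.6 -1.0 | 18 -9.2 -1.0 | 347 -8.6 -1.0 |
```

```bash
python3 -m crank '[-0.35,-0.03,-0.08,0, -0.69,-0.06,-0.18,0, -1.03,-0.10,-0.30,0, -1.36,-0.13,-0.44,0, -1.68,-0.16,-0.61,0, -1.98,-0.18,-0.80,0, -2.28,-0.21,-1.00,0, -2.56,-0.24,-1.23,0]' | egrep 'ee_pos|force:'
python3 -m crank '[-0.26,-0.02,-0.24,0, -0.51,-0.05,-0.50,0, -0.74,-0.07,-0.78,0, -0.96,-0.09,-1.07,0, -1.15,-0.11,-1.37,0, -1.32,-0.12,-1.69,0, -1.41,-0.13,-1.86,0, -1.41,-0.13,-1.86,0]' | egrep 'ee_pos|force:'
python3 -m crank '[0,0,0,0, 0,0,0,0, 0,0,0,0, 0,0,0,0, 0,0,0,0, 0,0,0,0, 0,0,0,0, 0,0,0,0]'; python3 chk.py
python3 - <<'E'
from h import *
p=read_state()['ee_pos']; y=np.radians(5.3); print('theta',np.degrees(np.arctan2(p[0]*np.cos(y)+p[1]*np.sin(y)-.53994,p[2]-.10613))%360)
E
```

```text
ee_pos: [0.4879, 0.1917, 0.1477]
force: [5.5, -6.4, -0.3]
finger_force: 32.1
ee_pos: [0.4737, 0.1902, 0.1291]
force: [5.1, -8.7, -0.7]
finger_force: 32.1
time: 47.0
ee_pos: [0.4738, 0.1902, 0.1291]
tool_rot: [[-0.1, 0.995, 0.002], [0.995, 0.1, -0.001], [-0.001, 0.002, -1.0]]
force: [5.1, -8.2, -0.0]
grip_width: 0.243
finger_force: 32.1
handle 28 [0.43895196 0.03398349 0.17504429] [0.43973918 0.03379343 0.17387262]
775 ((533.8305053710938, 42.08110427856445), (75.54312133789062, 102.41546630859375), 6.218460559844971)
theta 294.391391309734
```

View pics/chk.png

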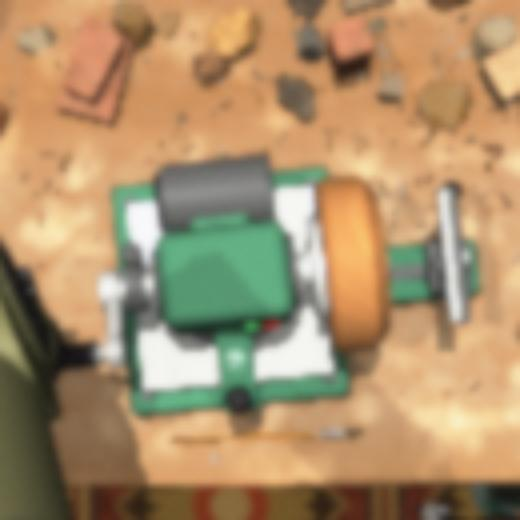

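```bash
python3 -m crank '[0.05,-0.05,0,0, 0.1,-0.1,0,0, 0.15,-0.15,0,0, 0.2,-0.2,0,0, 0.25,-0.2,0,0, 0.25,-0.2,0,0, 0.25,-0.2,0,0, 0.25,-0.2,0,0]' | egrep 'ee_pos|force:'
python3 chk.py
python3 - <<'E'
from h import *
p=read_state()['ee_pos']; y=np.radians(5.3); print('theta',np.degrees(np.arctan2(p[0]*np.cos(y)+p[1]*np.sin(y)-.53994,p[2]-.10613))%360)
E
```

```text
ee_pos: [0.4747, 0.1906, 0.1289]
force: [-1.2, -1.0, 5.5]
finger_force: 32.8
handle 24 [0.43882463 0.03552367 0.17567195] [0.43967274 0.03531642 0.17476529]
780 ((533.0772705078125, 41.89649963378906), (77.08798217773438, 102.71105194091797), 5.512342929840088)
theta 294.6355917362786
```

```bash
python3 -m crank '[0,0,0.03,0, 0,0,0.06,0, 0,0,0.06,0, 0,0,0.06,0, 0,0,0.06,0, 0,0,0.06,0, 0,0,0.06,0, 0,0,0.06,0]' | egrep 'ee_pos|force:'
python3 -m crank '[0,0,0,0, 0,0,0,0, 0,0,0,0, 0,0,0,0, 0,0,0,0, 0,0,0,0, 0,0,0,0, 0,0,0,0]'| egrep 'time|ee_pos|force:'; python3 st.py; python3 chk.py
```

```text
ee_pos: [0.4747, 0.1904, 0.1289]
force: [-3.5, 5.4, 3.5]
finger_force: 32.6
time: 49.5
ee_pos: [0.4747, 0.1904, 0.1289]
force: [-3.4, 4.9, 3.1]
finger_force: 32.6
## tq [ 0.89  0.74 -0.11] jv 0.2
handle 23 [0.43870275 0.03525218 0.17634284] [0.43972159 0.03521669 0.17400345]
776 ((533.41357421875, 41.77435302734375), (76.44198608398438, 102.40327453613281), 5.512343406677246)
```

```bash
python3 -c "
from workcell import close_job
print(close_job())"
```

```text
the job is handed in; nothing more can be done
None
```

The job is handed in: by camera the headstock is back in line with its base to within about 0.5°, in the detent's pull-in range, though I couldn't observe the plunger's click itself. The blank's heavy side is straight down by my force fit (crank grip at about 295°), with the grip held still at about 33 N; the loose things weren't touched, and it took about 50 s of the 72 s.

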